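# Comb the breadsticks into a closed row on the tray

## Task

Take the toothed pastry comb out of its rack and, with it, comb the five scattered breadsticks along the tray into one parallel row, side by side against the short rim at the end away from the rack; press the row together with a few newtons until you feel it close up, but gently, so that no breadstick cracks and the tray is not gouged. Touch the breadsticks with the comb only, hang the comb back in its rack, and leave everything else where it is.

Things in the scene. Friction and masses are not known exactly. Their poses are not given: they have to be found in the camera images.
- tray: beige canteen tray, 460 mm long (its y) by 360 mm wide (its x), which grips the table and does not slide. Origin: centre of its underside on the table; z up. Its flat floor is 6 mm above the origin and measures 420 mm (y) by 320 mm (x) between upright rims; the rims' top is 24 mm above the origin. The inner face of the short rim at the end away from the rack is at +210 mm along the tray's y (the tray's y points away from the rack)
- comb_grip (a point): centre of the pastry comb's beech grip bar. The bar is 140 mm long (x), 26 mm thick (y, grasp it across this from above) and 34 mm high (z up). Below it hangs a steel blade 130 mm wide (x), 3 mm thick (y) whose lower edge is cut into nine teeth 17 mm long and 8.5 mm wide with 6.7 mm gaps; the tips of the teeth are 67 mm below this point, the blade leaves the grip 50 mm above the tips. The comb weighs about 200 g; it is alike on both faces
- comb_tips (a point): point on the comb midway along the line of its tooth tips, 67 mm below comb_grip on the comb's own z; same axes as comb_grip
- comb: the pastry comb as a whole; origin at the middle of the line of tooth tips, axes as comb_grip
- rack_seat (a point): where the centre of the comb's grip is when the comb hangs in its rack. The steel bench rack is fixed to the table: two level bars 6 mm thick run along this x, 180 mm long, with a 14 mm gap between them (their tops 17 mm below this point, 80 mm above the table); the grip rests across both bars and the blade hangs down through the gap. End plates 185 mm apart stand 15 mm above the bars; nothing is above the grip. z up; to be lifted out, the comb must rise at least 65 mm
- stick0: one of five crisp, straight breadsticks, 130 mm long (its x) and 9 mm high, flat underneath and upright-sided, cut by hand and so of uneven width (its y), 9 to 17 mm from stick to stick; about 15 to 30 g. Origin: its centre, 4.5 mm above the tray floor. It slides when pushed with less than 0.5 N; it cracks if the comb presses on it with more than 12 N. When all are closed up against the rim, the push is felt to rise at once from under 1 N to several N; 3 to 8 N is right
- stick1: one of five crisp, straight breadsticks, 130 mm long (its x) and 9 mm high, flat underneath and upright-sided, cut by hand and so of uneven width (its y), 9 to 17 mm from stick to stick; about 15 to 30 g. Origin: its centre, 4.5 mm above the tray floor. It slides when pushed with less than 0.5 N; it cracks if the comb presses on it with more than 12 N. When all are closed up against the rim, the push is felt to rise at once from under 1 N to several N; 3 to 8 N is right
- stick2: one of five crisp, straight breadsticks, 130 mm long (its x) and 9 mm high, flat underneath and upright-sided, cut by hand and so of uneven width (its y), 9 to 17 mm from stick to stick; about 15 to 30 g. Origin: its centre, 4.5 mm above the tray floor. It slides when pushed with less than 0.5 N; it cracks if the comb presses on it with more than 12 N. When all are closed up against the rim, the push is felt to rise at once from under 1 N to several N; 3 to 8 N is right
- stick3: one of five crisp, straight breadsticks, 130 mm long (its x) and 9 mm high, flat underneath and upright-sided, cut by hand and so of uneven width (its y), 9 to 17 mm from stick to stick; about 15 to 30 g. Origin: its centre, 4.5 mm above the tray floor. It slides when pushed with less than 0.5 N; it cracks if the comb presses on it with more than 12 N. When all are closed up against the rim, the push is felt to rise at once from under 1 N to several N; 3 to 8 N is right
- stick4: one of five crisp, straight breadsticks, 130 mm long (its x) and 9 mm high, flat underneath and upright-sided, cut by hand and so of uneven width (its y), 9 to 17 mm from stick to stick; about 15 to 30 g. Origin: its centre, 4.5 mm above the tray floor. It slides when pushed with less than 0.5 N; it cracks if the comb presses on it with more than 12 N. When all are closed up against the rim, the push is felt to rise at once from under 1 N to several N; 3 to 8 N is right
- dip_pot: white pottery dip pot, round, 64 mm across and 38 mm high, standing on the tray beside the breadsticks; leave it alone. Origin: centre of its underside
- bowl: steel mixing bowl, 170 mm across, 70 mm high, on the table; leave it alone. Origin: centre of its underside
- rolling_pin: small wooden rolling pin, 240 mm long, 32 mm thick, on the table; leave it alone
- cutter: thin steel cutter ring 76 mm across, 30 mm high, on the table; leave it alone
- seed_jar: glass jar 68 mm across, 100 mm high with a steel lid, on the table; leave it alone
- scraper: plain (untoothed) bench scraper with a white plastic grip lying flat on the table, 130 mm wide; not the comb; leave it alone
Things that resemble listed ones, but are neither listed nor needed, are in the scene too. Of the things like the comb, leave any that is green; of the rest the smaller one is meant.

How it is judged (in metres and radians):
On the way, in this order (a step that is already met when the one before it is completed fails the run):
1. the comb is taken out of its rack (distance between comb_grip and rack_seat above 0.07 m and contact force between comb and rack below 0.05 N), for 0.1 s.
2. the comb presses (more than 1.5 N) on the row of five breadsticks, closed up against the rim (y of stick0 in the frame of tray above 0.158 m and z of stick0 in the frame of tray between 0.008 and 0.014 m and angle between the x axis of each of stick0, stick1, stick2, stick3, stick4 and the x axis of tray, either way round below 0.06 rad and y of stick1 in the frame of tray above 0.154 m and z of stick1 in the frame of tray between 0.008 and 0.014 m and y of stick2 in the frame of tray above 0.1555 m and z of stick2 in the frame of tray between 0.008 and 0.014 m and y of stick3 in the frame of tray above 0.1543 m and z of stick3 in the frame of tray between 0.008 and 0.014 m and y of stick4 in the frame of tray above 0.1547 m and z of stick4 in the frame of tray between 0.008 and 0.014 m and (contact force between comb and stick0 above 1.5 N or contact force between comb and stick1 above 1.5 N or contact force between comb and stick2 above 1.5 N or contact force between comb and stick3 above 1.5 N or contact force between comb and stick4 above 1.5 N)), for 0.05 s.
At the end, for the whole second after the job is handed in: All five breadsticks lie on the tray floor in one layer, parallel (0.06 rad) to the short rim away from the rack and closed up against it, gaps adding up to 2.5 mm at most; the comb hangs upright, its grip on both bars of the rack, within 18 mm along, 9 mm across, 4 mm in height; all at rest (y of stick0 in the frame of tray above 0.158 m and z of stick0 in the frame of tray between 0.008 and 0.014 m and angle between the x axis of each of stick0, stick1, stick2, stick3, stick4 and the x axis of tray, either way round below 0.06 rad and y of stick1 in the frame of tray above 0.154 m and z of stick1 in the frame of tray between 0.008 and 0.014 m and y of stick2 in the frame of tray above 0.1555 m and z of stick2 in the frame of tray between 0.008 and 0.014 m and y of stick3 in the frame of tray above 0.1543 m and z of stick3 in the frame of tray between 0.008 and 0.014 m and y of stick4 in the frame of tray above 0.1547 m and z of stick4 in the frame of tray between 0.008 and 0.014 m and x of comb_grip in the frame of rack_seat between -0.018 and 0.018 m and y of comb_grip in the frame of rack_seat between -0.009 and 0.009 m and z of comb_grip in the frame of rack_seat between -0.004 and 0.004 m and angle between comb_grip's own z axis and vertical below 0.1 rad and linear speed of each of stick0, stick1, stick2, stick3, stick4, comb below 0.01 m/s); the robot touches nothing.
It fails at once if the comb presses on a breadstick with more than 12 N: it cracks (contact force between comb and stick0 above 12 N or contact force between comb and stick1 above 12 N or contact force between comb and stick2 above 12 N or contact force between comb and stick3 above 12 N or contact force between comb and stick4 above 12 N).
It fails at once if the fingers touch a breadstick (contact force between the fingers and stick0 above 0.3 N or contact force between the fingers and stick1 above 0.3 N or contact force between the fingers and stick2 above 0.3 N or contact force between the fingers and stick3 above 0.3 N or contact force between the fingers and stick4 above 0.3 N).
It fails at once if the comb is leant on the tray with more than 25 N (contact force between comb and tray above 25 N).
It fails at once if a bystander is moved more than 15 mm (distance of any of dip_pot, bowl, rolling_pin, cutter, seed_jar, scraper from where it was at the start of the episode above 0.015 m).
It also fails if it takes over 67 s, if anything falls off the work surface, if the arm or the gripper's body presses on something with over 40 N, if the wrist force passes 120 N, or if a joint passes its speed limit or range.

## Robot

A 6-joint arm with a two-finger parallel gripper is mounted at the origin on the work surface. World frame = base frame: x ahead of the robot, y to its left, z up, the work surface at z = 0. Lengths are in mm, angles in rad, forces in N, time in s.
With the tool pointing down it reaches from about 325 to 900 mm from the base axis. Payload 6.1 kg.
Tool frame: the origin (TCP) lies on the centre line of the jaws, within the pads' length; the fingertips stand 25 mm ahead of it and the grasp point (between the pads) lies 6 mm ahead of it (bot.tip_reach is the distance from the TCP to the fingertips, in mm); z points along the fingers, y is the line along which they close (so a half turn about z gives the same grasp; the last joint's range is limited). The gripper opens to 85 mm and grips with 20 to 120 N. Pads are 22 mm wide; open, the fingers measure 114 mm over their backs; the gripper's body (76 mm by 85 mm) begins 54 mm behind the grasp point. The pads swing forward as they close: fully open they stand 13 mm farther back than shut.
Start: joints at [1.022, 0.22, 1.526, -0, 1.395, -0.126], TCP at [256.445, 569.958, 220.3] pointing down, gripper open.
Joint ranges: [-2.98, 2.98], [-0.91, 2.08], [0.09, 2.57], [-1.24, 4.39], [0.2, 2.65], [-2.68, 2.68]. Speed limits (rad/s): [2.57, 2.57, 3.01, 3.14, 3.14, 3.14].

## Interface

Orientations are given as a 3x3 rotation matrix whose columns are the frame's x, y, z axes.
In Python, from plant import bot, vision gives the robot as it stands.
- The arm moves only by the tool carry_out, never from a script. Its argument "steps" is a list of rows, each an object with "rot": the turn, a rotation vector about the tool's x, y, z in rad, a list of three; "delta_pos": the shift along the tool's x, y, z in mm, a list of three; "hand": the finger opening in mm, from 0 to 85.4. A call has 1 to 5 rows; each row shifts and turns the commanded pose from where the row before left it, along the tool's axes as they then stand; what a row does not reach is not made up. A row lasts 1/8 s, in which the tool goes at most 62.5 mm and 10.7 degrees, less where a joint would pass 70% of its speed; a pose out of reach is approached as far as the arm can. A call is refused whole if a number of a shift passes 62.5 or a number of a turn 0.188, either way. A call with a gripper value outside its range is refused whole. The fingers move at their own pace and stop on an object; the grip force is fixed at half the most. Time passes only in rows, so rows that do not move let the fingers close. It gives the time, the measured TCP pose, the force, the opening and the grip force at its end, in the units of the state.
- bot.state(): the state, without advancing time (a new reading comes with each control period).
- vision.get_image(name): name is "side" or "top"; returns (picture, depth): 420x560x3 uint8, red, green, blue; 420x560 float32, mm along the optical axis (not along the pixel's ray), 0 where there is no reading.
- vision.get_calibration(name): a dict with "fx", "fy", "cx", "cy" (pixels), "view" (4x4, takes a point from world to camera coordinates). Camera axes: x right, y down, z forward; pixel columns grow to the right and rows downward; lengths in mm; the calibration is good to about 2 mm. A picture is of the moment at which its call begins. get_calibration takes no time and is no camera call.
- bot.job_done(): hands the job in; it is judged then, once.
The state is a dict: "t": time; "qpos": joint angles; "joint_vel": joint speeds; "tau": joint torques, N m; "tcp_pos": TCP position; "orientation": TCP orientation; "wrist_force": force on the tool from outside, world axes, zero at the start; "torque": the same for the moment, N m; "opening": finger opening in mm; "grasp_force": force on a finger pad.
Only numpy, scipy, OpenCV 4.12 (cv2) and the standard library are available. Lean on these libraries where they do the work, as an engineer would, in place of code of your own. Each camera call takes 0.05 s, during which the arm holds its last target. There are 200 camera calls.

## Working session

There is one attempt and no reset: what is moved stays moved. The work goes in short steps, Python scripts to look and compute and a tool call to move; the robot and the scene stay as the last step left them, time stands still between calls to the robot, and variables do not carry over. Pictures are saved under pics/ and viewed, at most 10 in all, crops included, and the job is handed in when it is done.

Besides the shell and the picture viewer there is one more tool, called after "Request:" as name(argument=value, ...) on one line, values as JSON. carry_out: Moves the arm, as the interface text tells. Its arguments: {"type":"object","properties":{"steps":{"type":"array","items":{"type":"object","properties":{"rot":{"type":"array","items":{"type":"number"}},"delta_pos":{"type":"array","items":{"type":"number"}},"hand":{"type":"number"}}}}},"required":["steps"]}

```bash
mkdir -p pics; ls
python3 - <<'E'
from plant import bot, vision
import numpy as np, cv2
for n in("top","side"):
    p,d=vision.get_image(n); np.savez(f"{n}0.npz",p=p,d=d)
    cv2.imwrite(f"pics/{n}0.png",p[:,:,::-1])
    c=vision.get_calibration(n); print(n,c["fx"],c["cx"],c["cy"]); print(np.round(c["view"],4).tolist())
s=bot.state(); print({k:np.round(v,3).tolist() for k,v in s.items()}, bot.tip_reach)
E
```

```text
pics
top 424.579351216438 270.81180068580557 213.21831472643044
[[-0.001, -1.0, -0.0086, -60.3322], [-0.9893, 0.0023, -0.1456, 483.9021], [0.1457, 0.0084, -0.9893, 1277.7199], [0.0, 0.0, 0.0, 1.0]]
side 424.0639561993912 267.42335379909525 212.6078922171256
[[0.784, -0.6207, 0.006, -417.3763], [-0.3824, -0.4906, -0.783, 207.0151], [0.489, 0.6117, -0.6219, 1167.9899], [0.0, 0.0, 0.0, 1.0]]
{'t': 0.1, 'qpos': [1.022, 0.221, 1.528, -0.0, 1.395, -0.126], 'joint_vel': [0.0, -0.003, -0.003, -0.001, -0.0, 0.0], 'tau': [0.001, -49.825, -39.054, -0.0, 0.006, 0.0], 'tcp_pos': [256.134, 569.467, 219.274], 'orientation': [[-0.912, 0.41, -0.001], [0.41, 0.912, -0.002], [0.0, -0.002, -1.0]], 'wrist_force': [0.054, -0.416, -0.55], 'torque': [0.06, -0.005, 0.018], 'grasp_force': 0.0, 'opening': 85.67} 25.0
```

View pics/top0.png

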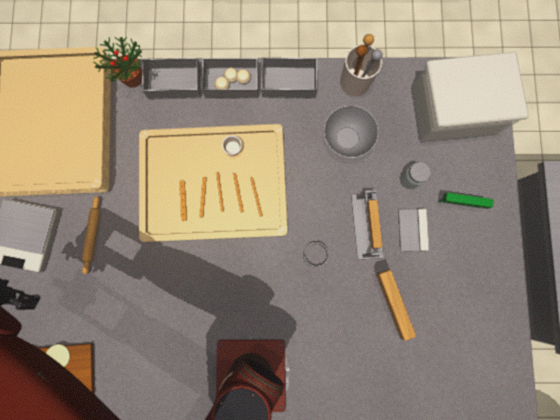

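View pics/side0.png

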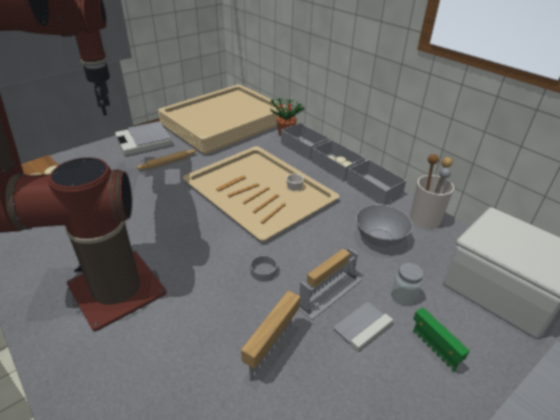

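Things that could be taken for the comb (top view): the beech comb in the rack at (375,225), the larger beech comb at (396,305), the green comb at (468,200), and the plain scraper at (414,230). By the description, the target is the smaller non-green one, in the rack at (375,225). The breadsticks lie at columns 183–257 of the tray, with the pot at (232,146). The far rim is on the left, world +y.

```bash
cat > h.py <<'E'
import numpy as np, cv2
from plant import bot, vision
def cloud(n,d):
    c=vision.get_calibration(n); v,u=np.mgrid[:d.shape[0],:d.shape[1]]
    P=np.dstack([(u-c["cx"])/c["fx"]*d,(v-c["cy"])/c["fy"]*d,d])
    V=np.array(c["view"]); return (P-V[:3,3])@V[:3,:3]
def ray(n,uv,z):
    c=vision.get_calibration(n); V=np.array(c["view"]); R=V[:3,:3]; o=-R.T@V[:3,3]
    uv=np.atleast_2d(uv).astype(float)
    k=np.c_[(uv[:,0]-c["cx"])/c["fx"],(uv[:,1]-c["cy"])/c["fy"],np.ones(len(uv))]@R
    return o+k*((z-o[2])/k[:,2])[:,None]
def rect(n,m,z):
    "minAreaRect of the mask's contour cast on plane z: centre, sizes, angle of long axis (deg)"
    cs,_=cv2.findContours(m.astype(np.uint8),0,1); c=max(cs,key=cv2.contourArea)[:,0]
    r=cv2.minAreaRect(ray(n,c,z)[:,:2].astype(np.float32)); b=cv2.boxPoints(r)
    e=[b[1]-b[0],b[2]-b[1]]; L=max(e,key=np.linalg.norm)
    return np.round(r[0],1),np.round(sorted(r[1]),1),round((np.degrees(np.arctan2(L[1],L[0]))+90)%180-90,1)
E
python3 - <<'E'
from h import *
for n in("top","side"):
    D=np.load(f"{n}0.npz");p,d=D["p"],D["d"];W=cloud(n,d);hsv=cv2.cvtColor(p,cv2.COLOR_RGB2HSV)
    pt={"top":(375,225),"side":(330,268)}[n]
    print(n,"hsv grip",hsv[pt[1],pt[0]],"W",W[pt[1],pt[0]].round(1))
    X,Y,Z=W[...,0],W[...,1],W[...,2]
    br=(hsv[...,0]>8)&(hsv[...,0]<24)&(hsv[...,1]>110)&(hsv[...,2]>80)
    v,u=np.mgrid[:420,:560]
    near=(abs(v-pt[1])<(45 if n=="top" else 40))&(abs(u-pt[0])<(12 if n=="top" else 40))
    g=br&near&(Z>104)&(Z<125)
    print("grip",g.sum(),rect(n,g,114),W[g].mean(0).round(1))
    if n=="top":
        t=(u>130)&(u<295)&(v>115)&(v<245)
        tr=t&(hsv[...,1]>70)&(hsv[...,0]<35)
        print("tray",rect(n,tr,24), "floor z",np.median(Z[tr&(abs(v-200)<30)]))
        print("tray px",hsv[200,230],"stick px",hsv[200,184])
        st=t&(hsv[...,0]<18)&(hsv[...,1]>130)&(v>165)&(v<228)
        k,l,s,_=cv2.connectedComponentsWithStats(st.astype(np.uint8))
        for i in range(1,k):
            if s[i,4]>30: print("stick",s[i],rect(n,l==i,15))
        print("big comb", W[305,396].round(0),"pot",W[146,232].round(0),"jar",W[172,418].round(0),"bowl rim",W[110,350].round(0),"cutter",W[253,305].round())
        a=cv2.resize(p[115:245,130:295],None,fx=4,fy=4); b=cv2.resize(p[180:345,340:440],None,fx=3.15,fy=3.15)
        cv2.imwrite("pics/crop1.png",a[:,:,::-1]); cv2.imwrite("pics/crop2.png",b[:,:,::-1])
E
```

```text
top hsv grip [ 17 153 207] W [ 437.4 -363.   111.8]
grip 453 (array([ 442. , -360.8]), array([ 28. , 137.8]), np.float32(3.5)) [ 441.4 -361.2  113. ]
tray (array([588. , 124.4]), array([363. , 462.1]), np.float32(-87.5)) floor z 6.93942279042035
tray px [ 23  95 228] stick px [ 16 182 203]
stick [217 172   7  39  92] (array([558.3, 100.8]), array([  8., 124.]), np.float32(8.3))
stick [233 173  10  39 109] (array([555.3,  43.2]), array([  9.4, 125.4]), np.float32(11.7))
stick [200 177   7  40 134] (array([541.2, 154.1]), array([ 11.6, 125.8]), np.float32(-3.5))
stick [251 178  11  38  96] (array([540.8, -14.5]), array([  8.4, 123.2]), np.float32(14.5))
stick [180 181   7  40 197] (array([528.7, 217.1]), array([ 16.4, 126. ]), np.float32(4.2))
big comb [ 211. -413.  113.] pot [707.  64.  11.] jar [ 598. -500.   97.] bowl rim [ 810. -312.   53.] cutter [ 363. -167.    4.]
side hsv grip [ 18 110 114] W [ 433.2 -380.4  111.4]
grip 311 (array([ 438.8, -371.6]), array([ 20.9, 130.9]), np.float32(3.5)) [ 409.8 -376.6  113.8]
```

View pics/crop2.png

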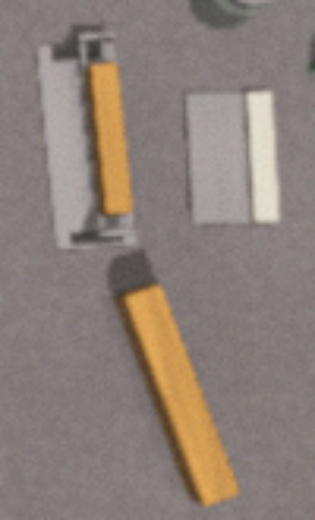

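View pics/crop1.png

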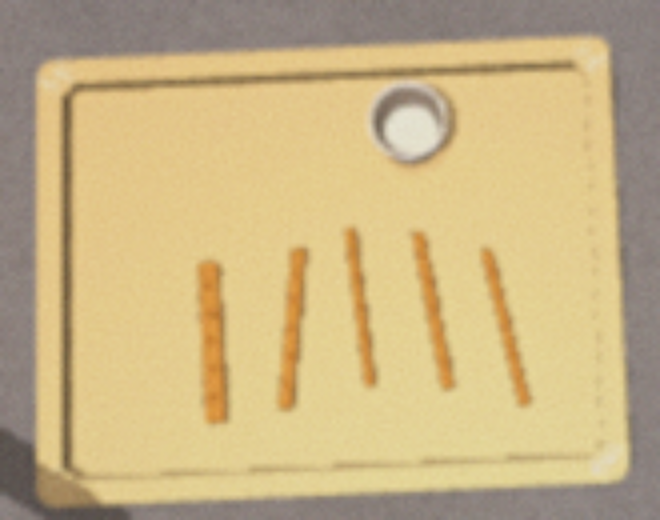

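The close crop confirms it: the comb in the rack is the smaller beech one, with its grip centred near crop (110,138). The tray crop shows five separate sticks, all below the pot, so a straight sweep with the comb clears it. Moving.

Request:
carry_out(steps=[{"rot": [0, 0, -0.161], "delta_pos": [0, 0, 0], "hand": 85}, {"rot": [0, 0, -0.161], "delta_pos": [0, 0, 0], "hand": 85}, {"rot": [0, 0, -0.162], "delta_pos": [0, 0, 0], "hand": 85}, {"rot": [0, 0, 0], "delta_pos": [-6.8, -49.5, 2], "hand": 85}, {"rot": [0, 0, 0], "delta_pos": [-6.8, -49.5, 2], "hand": 85}])

```text
t: 0.72
tcp_pos: [275.8, 470.7, 215.3]
orientation: [[-0.998, -0.062, -0.001], [-0.062, 0.998, -0.001], [0.001, -0.001, -1.0]]
wrist_force: [0.8, -0.3, -0.2]
opening: 84.8
grasp_force: 0.0
```

Request:
carry_out(steps=[{"rot": [0, 0, 0], "delta_pos": [-6.8, -49.5, 2], "hand": 85}, {"rot": [0, 0, 0], "delta_pos": [-6.8, -49.5, 2], "hand": 85}, {"rot": [0, 0, 0], "delta_pos": [-6.8, -49.5, 2], "hand": 85}, {"rot": [0, 0, 0], "delta_pos": [-6.8, -49.5, 2], "hand": 85}, {"rot": [0, 0, 0], "delta_pos": [-6.8, -49.5, 2], "hand": 85}])

```text
t: 1.35
tcp_pos: [325.0, 225.5, 206.0]
orientation: [[-0.998, -0.062, 0.0], [-0.062, 0.998, -0.0], [-0.0, -0.0, -1.0]]
wrist_force: [1.1, -0.6, 0.5]
opening: 85.0
grasp_force: 0.0
```

Request:
carry_out(steps=[{"rot": [0, 0, 0], "delta_pos": [-6.8, -49.5, 2], "hand": 85}, {"rot": [0, 0, 0], "delta_pos": [-6.8, -49.5, 2], "hand": 85}, {"rot": [0, 0, 0], "delta_pos": [-6.8, -49.5, 2], "hand": 85}, {"rot": [0, 0, 0], "delta_pos": [-6.8, -49.5, 2], "hand": 85}, {"rot": [0, 0, 0], "delta_pos": [-6.8, -49.5, 2], "hand": 85}])

```text
t: 1.98
tcp_pos: [374.1, -19.6, 196.2]
orientation: [[-0.998, -0.061, 0.001], [-0.061, 0.998, 0.0], [-0.001, -0.0, -1.0]]
wrist_force: [0.9, -0.2, 0.2]
opening: 85.1
grasp_force: 0.0
```

Request:
carry_out(steps=[{"rot": [0, 0, 0], "delta_pos": [-6.8, -49.5, 2], "hand": 85}, {"rot": [0, 0, 0], "delta_pos": [-6.8, -49.5, 2], "hand": 85}, {"rot": [0, 0, 0], "delta_pos": [-6.8, -49.5, 2], "hand": 85}, {"rot": [0, 0, 0], "delta_pos": [-6.8, -49.5, 2], "hand": 85}, {"rot": [0, 0, 0], "delta_pos": [-6.8, -49.5, 2], "hand": 85}])

```text
t: 2.6
tcp_pos: [423.2, -264.5, 185.9]
orientation: [[-0.998, -0.061, -0.0], [-0.061, 0.998, 0.0], [0.0, 0.0, -1.0]]
wrist_force: [0.4, 0.3, 0.4]
opening: 84.9
grasp_force: 0.0
```

Request:
carry_out(steps=[{"rot": [0, 0, 0], "delta_pos": [-6.5, -48.7, 0], "hand": 85}, {"rot": [0, 0, 0], "delta_pos": [-6.5, -48.7, 0], "hand": 85}, {"rot": [0, 0, 0], "delta_pos": [0, 0, 0], "hand": 85}, {"rot": [0, 0, 0], "delta_pos": [0, 0, 25], "hand": 85}, {"rot": [0, 0, 0], "delta_pos": [0, 0, 25], "hand": 85}])

```text
t: 3.22
tcp_pos: [442.1, -358.5, 135.6]
orientation: [[-0.998, -0.061, -0.0], [-0.061, 0.998, 0.0], [0.0, 0.0, -1.0]]
wrist_force: [0.3, 0.3, -0.7]
opening: 85.2
grasp_force: 0.0
```

Request:
carry_out(steps=[{"rot": [0, 0, 0], "delta_pos": [0, 0, 20], "hand": 85}, {"rot": [0, 0, 0], "delta_pos": [0, 0, 6], "hand": 85}, {"rot": [0, 0, 0], "delta_pos": [0, 0, 0], "hand": 60}, {"rot": [0, 0, 0], "delta_pos": [0, 0, 0], "hand": 40}, {"rot": [0, 0, 0], "delta_pos": [0, 0, 0], "hand": 35}])

```text
t: 3.85
tcp_pos: [442.7, -359.8, 111.4]
orientation: [[-0.998, -0.061, 0.001], [-0.061, 0.998, -0.001], [-0.001, -0.001, -1.0]]
wrist_force: [0.2, 0.2, -0.1]
opening: 35.1
grasp_force: 0.0
```

Run:
```python
from h import *
p,d=vision.get_image("side"); cv2.imwrite("pics/side1.png",cv2.resize(p[200:340,240:420],None,fx=4,fy=4)[:,:,::-1])
s=bot.state(); print(s["tcp_pos"],s["opening"],s["wrist_force"],s["qpos"])
```

```text
[ 442.61355522 -359.72583291  111.14529101] 35.517762357775226 [ 0.08917176  0.91053129 -0.60614452] [-8.20694783e-01  1.93139909e-01  1.77240397e+00 -1.57856165e-05
  1.17463332e+00 -2.45271675e+00]
```

View pics/side1.png

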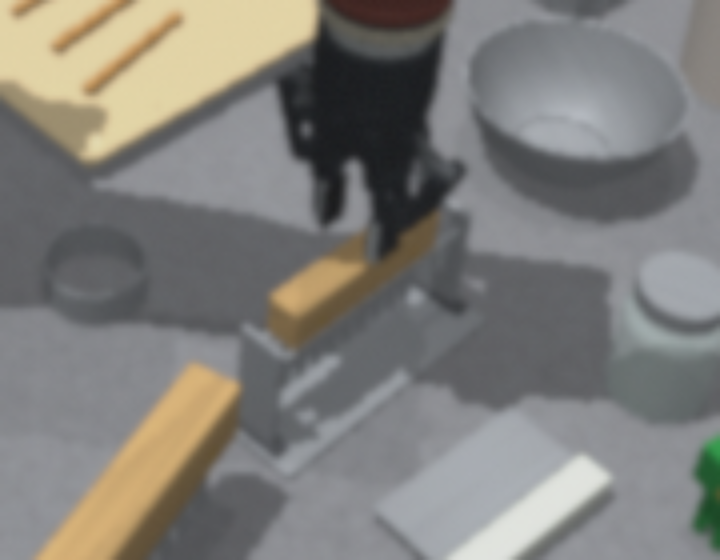

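The side crop shows the fingers straddling the grip, with the near finger at about (380,245) and the grip running from (285,315) to (435,225). The fingers are roughly mid-bar and clear of the bars. Closing.

Request:
carry_out(steps=[{"rot": [0, 0, 0], "delta_pos": [0, 0, 0], "hand": 26}, {"rot": [0, 0, 0], "delta_pos": [0, 0, 0], "hand": 20}, {"rot": [0, 0, 0], "delta_pos": [0, 0, 0], "hand": 15}, {"rot": [0, 0, 0], "delta_pos": [0, 0, 0], "hand": 15}, {"rot": [0, 0, 0], "delta_pos": [0, 0, 0], "hand": 15}])

```text
t: 4.53
tcp_pos: [442.2, -359.3, 110.3]
orientation: [[-0.998, -0.061, -0.0], [-0.061, 0.998, 0.0], [0.0, 0.0, -1.0]]
wrist_force: [-0.9, 0.3, -0.7]
opening: 15.1
grasp_force: 0.0
```

Request:
carry_out(steps=[{"rot": [0, 0, 0], "delta_pos": [0, 0, -10], "hand": 15}, {"rot": [0, 0, 0], "delta_pos": [0, 0, -30], "hand": 15}, {"rot": [0, 0, 0], "delta_pos": [0, 0, -40], "hand": 15}, {"rot": [0, 0, 0], "delta_pos": [0, 0, -20], "hand": 15}, {"rot": [0, 0, 0], "delta_pos": [0, 0, 0], "hand": 15}])

```text
t: 5.15
tcp_pos: [443.1, -360.2, 212.4]
orientation: [[-0.998, -0.061, 0.003], [-0.061, 0.998, -0.003], [-0.003, -0.003, -1.0]]
wrist_force: [0.2, -0.2, -0.2]
opening: 14.8
grasp_force: 0.0
```

Run:
```python
from h import *
p,d=vision.get_image("side"); cv2.imwrite("pics/side2.png",cv2.resize(p[130:340,240:440],None,fx=2.8,fy=2.8)[:,:,::-1])
s=bot.state(); print(s["tcp_pos"],s["opening"],s["grasp_force"],s["wrist_force"],s["torque"])
```

```text
[ 442.32138028 -359.4189285   210.3884847 ] 14.974494076557624 0.0 [-0.95015503 -0.27413538 -0.72955793] [-0.00300199 -0.00975687  0.0061273 ]
```

View pics/side2.png

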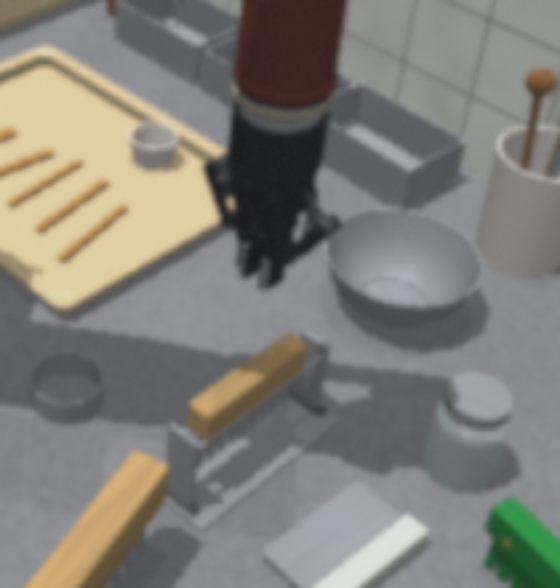

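The grasp missed: the comb is still in the rack (grip at crop (250,385)), the jaws went to 15 mm and there is no force. I'll compare where the cameras put the fingertips with where they put the grip.

Run:
```python
from h import *
p,d=vision.get_image("side"); q,e=vision.get_image("top")
np.savez("s3.npz",p=p,d=d,q=q,e=e)
def proj(n,P):
    c=vision.get_calibration(n);V=np.array(c["view"]);k=V[:3,:3]@P+V[:3,3];return (c["fx"]*k[0]/k[2]+c["cx"]).round(1),(c["fy"]*k[1]/k[2]+c["cy"]).round(1),k[2].round()
s=bot.state();t=np.array(s["tcp_pos"]);print(t)
print("fingertip expected side",proj("side",t-[0,0,25]),"seen approx",(240+262/2.8,130+280/2.8))
print("grip top expected ends",[proj("side",np.array([442+a*70,-361+a*4,114.])) for a in(-1,1)],"seen near",(240+200/2.8,130+415/2.8),"far",(240+300/2.8,130+345/2.8))
W=cloud("side",d)
hsv=cv2.cvtColor(p,cv2.COLOR_RGB2HSV)
v,u=np.mgrid[:420,:560]
g=(abs(hsv[...,0].astype(int)-16)<8)&(hsv[...,1]>90)&(u>305)&(u<352)&(v>245)&(v<290)
P=W[g]; print("grip pts",len(P),P.min(0).round(),P.max(0).round(),np.percentile(P,[5,50,95],axis=0).round(1).tolist())
b=(hsv[...,2]<60)&(v>215)&(v<232)&(u>320)&(u<345); P=W[b]; print("finger pts",np.percentile(P,[5,50,95],axis=0).round(1).tolist())
for n,dd,(c,r) in(("side",d,(250,300)),("top",e,(340,330))): 
    w=cloud(n,dd); print(n,"table z",w[r-3:r+3,c-3:c+3].reshape(-1,3).mean(0).round(1))
w=cloud("top",e);hs=cv2.cvtColor(q,cv2.COLOR_RGB2HSV)
print("top proj tip",proj("top",t-[0,0,25]),"grip ends",[proj("top",np.array([442+a*70,-361+a*4,114.])) for a in(-1,1)])
D=np.load("top0.npz");w0=cloud("top",D["d"]);
m=(w0[...,2]>40)&(v>180)&(v<265)&(u>345)&(u<395);
for z0,z1 in((40,75),(75,95),(95,125)):
    k=m&(w0[...,2]>z0)&(w0[...,2]<z1);print(z0,k.sum(),np.percentile(w0[k],[2,50,98],axis=0).round(1).tolist())
```

```text
[ 441.50479277 -358.59138095  208.45783809]
fingertip expected side (np.float64(329.0), np.float64(241.1), np.float64(1050.0)) seen approx (333.57142857142856, 230.0)
grip top expected ends [(np.float64(308.2), np.float64(274.7), np.float64(1056.0)), (np.float64(344.9), np.float64(249.1), np.float64(1129.0))] seen near (311.42857142857144, 278.2142857142857) far (347.14285714285717, 253.21428571428572)
grip pts 583 [-165. -872.   86.] [ 507. -355.  891.] [[374.4, -382.7, 91.2], [428.4, -374.7, 111.8], [497.8, -359.3, 115.5]]
finger pts [[430.4, -398.6, 230.5], [436.7, -378.6, 256.3], [449.4, -352.6, 282.2]]
side table z [ 265.3 -259.7   -0.6]
top table z [ 213.6 -168.4  684.9]
top proj tip (np.float64(379.5), np.float64(220.4), np.float64(1158.0)) grip ends [(np.float64(376.7), np.float64(247.6), np.float64(1216.0)), (np.float64(372.2), np.float64(199.5), np.float64(1237.0))]
40 35 [[352.9, -377.7, 41.9], [537.2, -353.6, 56.9], [540.6, -338.4, 74.7]]
75 159 [[354.7, -379.9, 75.7], [455.0, -352.5, 82.8], [541.4, -339.6, 94.6]]
95 506 [[371.6, -377.0, 95.9], [440.4, -360.4, 112.9], [510.9, -345.7, 117.9]]
```

Run:
```python
from h import *
s=bot.state();t=np.array(s["tcp_pos"]);print(t.round(1),s["t"])
D=np.load("s3.npz")
for n,d in(("side",D["d"]),("top",D["e"])):
    W=cloud(n,d); m=(np.hypot(W[...,0]-t[0],W[...,1]-t[1])<75)&(W[...,2]>150)&(W[...,2]<330)&(d>0)
    m=cv2.erode(m.astype(np.uint8),np.ones((2,2)))>0
    P=W[m]
    for z in range(150,330,15):
        k=P[(P[:,2]>=z)&(P[:,2]<z+15)]
        if len(k)>3: print(n,z,len(k),np.percentile(k[:,:2],[2,50,98],axis=0).round().tolist())
p=D["p"]; a=cv2.resize(p[170:250,290:380],None,fx=6,fy=6,interpolation=cv2.INTER_CUBIC); b=cv2.resize(D["q"][150:270,330:430],None,fx=4,fy=4)
a=cv2.convertScaleAbs(a,alpha=2); o=np.zeros((480,945,3),np.uint8);o[:,:540]=a;o[:,545:]=b
cv2.imwrite("pics/c3.png",cv2.resize(o,None,fx=.84,fy=.84)[:,:,::-1])
```

```text
[ 441.5 -358.6  208.5] 5.3
side 210 11 [[434.0, -376.0], [441.0, -354.0], [451.0, -352.0]]
side 225 61 [[431.0, -383.0], [437.0, -372.0], [450.0, -350.0]]
side 240 86 [[429.0, -383.0], [437.0, -363.0], [451.0, -347.0]]
side 255 65 [[428.0, -399.0], [434.0, -353.0], [450.0, -333.0]]
side 270 148 [[427.0, -406.0], [432.0, -376.0], [454.0, -320.0]]
side 285 165 [[424.0, -415.0], [432.0, -364.0], [457.0, -315.0]]
side 300 200 [[423.0, -426.0], [431.0, -370.0], [451.0, -307.0]]
side 315 217 [[421.0, -423.0], [432.0, -381.0], [450.0, -307.0]]
top 255 7 [[427.0, -342.0], [429.0, -338.0], [432.0, -334.0]]
top 270 13 [[426.0, -339.0], [430.0, -330.0], [435.0, -322.0]]
top 285 6 [[423.0, -339.0], [426.0, -338.0], [429.0, -323.0]]
```

View pics/c3.png

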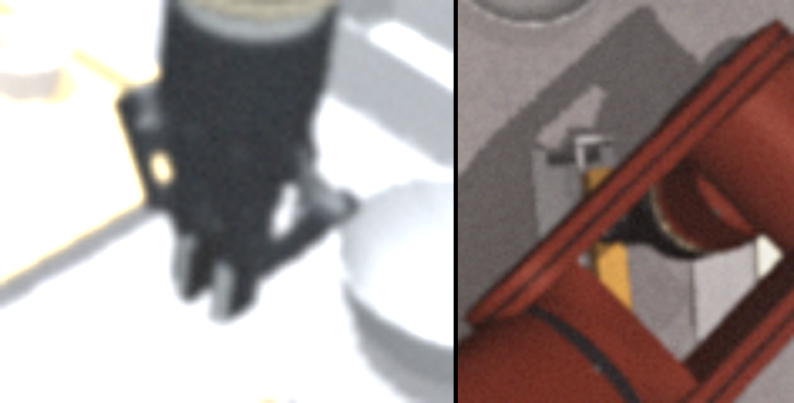

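Picture: in the side view the closed fingertips are at crop (225,315), and depth puts them at z≈215 while the state says TCP z≈209. The real tips are therefore about 30 mm higher than the state and tip_reach imply. I'll go lower, guided by the camera.

Request:
carry_out(steps=[{"rot": [0, 0, 0], "delta_pos": [0, 0, 0], "hand": 70}, {"rot": [0, 0, 0], "delta_pos": [0, 0, 0], "hand": 85}, {"rot": [0, 0, 0], "delta_pos": [0, 0, 40], "hand": 85}, {"rot": [0, 0, 0], "delta_pos": [0, 0, 40], "hand": 85}, {"rot": [0, 0, 0], "delta_pos": [0, 0, 15], "hand": 85}])

```text
t: 5.92
tcp_pos: [440.7, -357.7, 112.2]
orientation: [[-0.998, -0.061, -0.004], [-0.061, 0.998, 0.004], [0.003, 0.004, -1.0]]
wrist_force: [-0.1, 0.2, -0.0]
opening: 84.9
grasp_force: 0.0
```

Request:
carry_out(steps=[{"rot": [0, 0, 0], "delta_pos": [0, 0, 15], "hand": 85}, {"rot": [0, 0, 0], "delta_pos": [0, 0, 10], "hand": 85}, {"rot": [0, 0, 0], "delta_pos": [0, 0, 0], "hand": 60}, {"rot": [0, 0, 0], "delta_pos": [0, 0, 0], "hand": 40}, {"rot": [0, 0, 0], "delta_pos": [0, 0, 0], "hand": 36}])

```text
t: 6.55
tcp_pos: [442.7, -359.8, 91.2]
orientation: [[-0.998, -0.061, 0.001], [-0.061, 0.998, -0.001], [-0.001, -0.001, -1.0]]
wrist_force: [0.8, 0.4, -0.5]
opening: 36.1
grasp_force: 0.0
```

```bash
cat > tip.py <<'E'
from h import *
s=bot.state();t=np.array(s["tcp_pos"]);print(t.round(1),s["opening"],s["grasp_force"],s["wrist_force"].round(1),s["t"])
p,d=vision.get_image("side"); np.savez("last.npz",p=p,d=d); W=cloud("side",d)
hsv=cv2.cvtColor(p,cv2.COLOR_RGB2HSV)
dark=(hsv[...,2]<75)&(hsv[...,1]<110)&(np.hypot(W[...,0]-t[0],W[...,1]-t[1]+8)<60)&(W[...,2]>85)
P=W[dark]
for z in range(int(t[2])-10,int(t[2])+60,8):
    k=P[(P[:,2]>=z)&(P[:,2]<z+8)]
    if len(k)>3: print(z,len(k),np.percentile(k[:,:2],[5,50,95],axis=0).round().tolist())
E
python3 tip.py
```

```text
[ 442.7 -359.8   91.2] 36.14675042706547 0.0 [ 0.8  0.4 -0.5] 6.55
105 13 [[432.0, -391.0], [437.0, -343.0], [449.0, -342.0]]
113 23 [[433.0, -394.0], [440.0, -390.0], [453.0, -343.0]]
121 25 [[429.0, -394.0], [440.0, -344.0], [447.0, -343.0]]
129 23 [[430.0, -394.0], [438.0, -346.0], [445.0, -341.0]]
137 23 [[431.0, -394.0], [437.0, -344.0], [445.0, -340.0]]
145 46 [[428.0, -405.0], [434.0, -363.0], [450.0, -335.0]]
```

Request:
carry_out(steps=[{"rot": [0, 0, 0], "delta_pos": [0, 0, 7], "hand": 36}, {"rot": [0, 0, 0], "delta_pos": [0, 0, 7], "hand": 36}, {"rot": [0, 0, 0], "delta_pos": [0, 0, 0], "hand": 28}, {"rot": [0, 0, 0], "delta_pos": [0, 0, 0], "hand": 20}, {"rot": [0, 0, 0], "delta_pos": [0, 0, 0], "hand": 15}])

```text
t: 7.22
tcp_pos: [442.0, -359.0, 76.0]
orientation: [[-0.998, -0.061, -0.0], [-0.061, 0.998, 0.001], [0.0, 0.001, -1.0]]
wrist_force: [0.6, 0.8, -2.0]
opening: 25.1
grasp_force: 58.9
```

Request:
carry_out(steps=[{"rot": [0, 0, 0], "delta_pos": [0, 0, 0], "hand": 15}, {"rot": [0, 0, 0], "delta_pos": [0, 0, 0], "hand": 15}])

```text
t: 7.48
tcp_pos: [442.2, -359.2, 76.2]
orientation: [[-0.998, -0.061, -0.0], [-0.061, 0.998, 0.0], [0.0, 0.0, -1.0]]
wrist_force: [0.1, 0.0, -2.0]
opening: 24.9
grasp_force: 58.9
```

```bash
python3 tip.py
```

```text
[ 442.2 -359.2   76.2] 24.934162614276467 58.89324903488159 [ 0.1  0.  -2. ] 7.475
98 15 [[435.0, -388.0], [439.0, -386.0], [449.0, -368.0]]
106 16 [[430.0, -388.0], [436.0, -384.0], [448.0, -342.0]]
114 21 [[429.0, -388.0], [437.0, -349.0], [446.0, -344.0]]
122 24 [[429.0, -388.0], [437.0, -349.0], [448.0, -345.0]]
130 57 [[429.0, -403.0], [434.0, -348.0], [450.0, -333.0]]
```

Gripped at 59 N with a 25 mm opening. Lifting out and carrying to the tray.

Request:
carry_out(steps=[{"rot": [0, 0, 0], "delta_pos": [0, 0, -10], "hand": 15}, {"rot": [0, 0, 0], "delta_pos": [0, 0, -25], "hand": 15}, {"rot": [0, 0, 0], "delta_pos": [0, 0, -35], "hand": 15}, {"rot": [0, 0, 0], "delta_pos": [0, 0, -30], "hand": 15}, {"rot": [0, 0, 0], "delta_pos": [0, 0, -10], "hand": 15}])

```text
t: 8.15
tcp_pos: [443.3, -360.4, 189.5]
orientation: [[-0.998, -0.061, 0.003], [-0.061, 0.998, -0.003], [-0.003, -0.004, -1.0]]
wrist_force: [-0.8, -1.2, -1.5]
opening: 25.0
grasp_force: 59.9
```

Request:
carry_out(steps=[{"rot": [0, 0, 0], "delta_pos": [-9, 21, 0], "hand": 15}, {"rot": [0, 0, 0], "delta_pos": [-16, 39, 0], "hand": 15}, {"rot": [0, 0, 0], "delta_pos": [-16, 39, 0], "hand": 15}, {"rot": [0, 0, 0], "delta_pos": [-16, 39, 0], "hand": 15}, {"rot": [0, 0, 0], "delta_pos": [-16, 39, 0], "hand": 15}])

```text
t: 8.78
tcp_pos: [503.6, -175.2, 184.5]
orientation: [[-0.998, -0.062, -0.003], [-0.062, 0.998, 0.002], [0.002, 0.002, -1.0]]
wrist_force: [0.3, -0.0, -1.8]
opening: 25.3
grasp_force: 59.8
```

Request:
carry_out(steps=[{"rot": [0, 0, 0], "delta_pos": [-16, 39, 0], "hand": 15}, {"rot": [0, 0, 0], "delta_pos": [-16, 39, 0], "hand": 15}, {"rot": [0, 0, 0.0175], "delta_pos": [-17, 39, 0], "hand": 15}, {"rot": [0, 0, 0], "delta_pos": [0, 0, 20], "hand": 15}, {"rot": [0, 0, 0], "delta_pos": [0, 0, 20], "hand": 15}])

```text
t: 9.4
tcp_pos: [545.0, -56.1, 144.3]
orientation: [[-0.999, -0.046, -0.002], [-0.046, 0.999, 0.001], [0.002, 0.001, -1.0]]
wrist_force: [0.0, -0.1, -2.2]
opening: 25.2
grasp_force: 60.1
```

```bash
cat > look.py <<'E'
import sys
from h import *
s=bot.state();t=np.array(s["tcp_pos"]);print(t.round(1),s["opening"].round(1),s["grasp_force"],s["wrist_force"].round(1),s["t"])
p,d=vision.get_image("side"); np.savez("last.npz",p=p,d=d); W=cloud("side",d)
hsv=cv2.cvtColor(p,cv2.COLOR_RGB2HSV).astype(int)
br=(abs(hsv[...,0]-16)<8)&(hsv[...,1]>90)&(np.hypot(W[...,0]-t[0],W[...,1]-t[1])<95)&(W[...,2]>40)
P=W[br]; print("grip",len(P),np.percentile(P,[3,50,97],axis=0).round(1).tolist())
if len(sys.argv)>1: cv2.imwrite("pics/"+sys.argv[1],cv2.resize(p[110:270,180:360],None,fx=4,fy=3.7)[:,:,::-1])
E
python3 look.py s5.png
```

```text
Traceback (most recent call last):
  File "look.py", line 3, in <module>
    s=bot.state();t=np.array(s["tcp_pos"]);print(t.round(1),s["opening"].round(1),s["grasp_force"],s["wrist_force"].round(1),s["t"])
                                                            ^^^^^^^^^^^^^^^^^^
AttributeError: 'float' object has no attribute 'round'
```

```bash
sed -i 's/s\["opening"\].round(1)/s["opening"]/' look.py; python3 look.py s5.png
```

```text
[545.  -56.1 144.3] 25.21888869667252 60.08303761482239 [ 0.  -0.1 -2.2] 9.4
grip 296 [[476.2, -75.7, 155.0], [510.3, -69.0, 174.4], [602.7, -47.9, 372.8]]
```

View pics/s5.png

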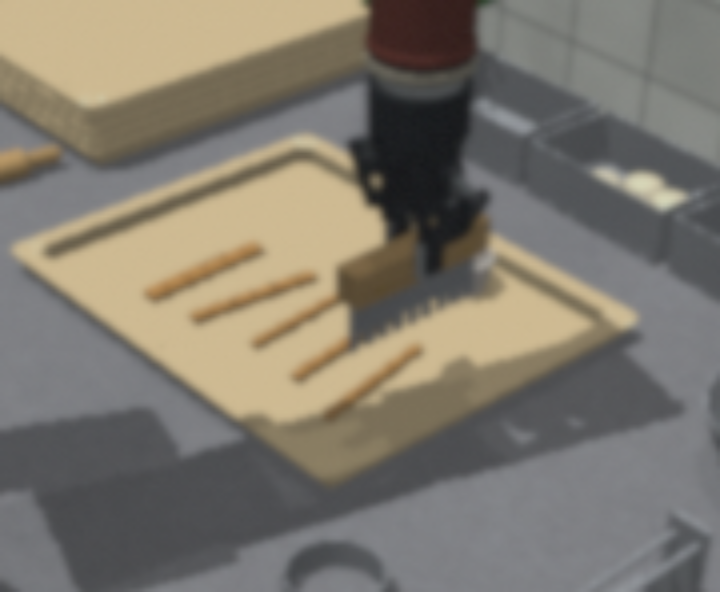

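The side crop shows the comb level over the tray. Its teeth run along (350–480, 300–340), behind the last stick at (330–420, 350–415) once lowered. Descending.

Request:
carry_out(steps=[{"rot": [0, 0, 0], "delta_pos": [0, 0, 30], "hand": 15}, {"rot": [0, 0, 0], "delta_pos": [0, 0, 30], "hand": 15}, {"rot": [0, 0, 0], "delta_pos": [0, 0, 20], "hand": 15}, {"rot": [0, 0, 0], "delta_pos": [0, 0, 4], "hand": 15}, {"rot": [0, 0, 0], "delta_pos": [0, 0, 0], "hand": 15}])

```text
t: 10.07
tcp_pos: [545.7, -58.0, 62.2]
orientation: [[-0.999, -0.044, -0.001], [-0.044, 0.999, 0.0], [0.001, 0.0, -1.0]]
wrist_force: [0.5, -0.1, -0.6]
opening: 25.2
grasp_force: 60.0
```

Request:
carry_out(steps=[{"rot": [0, 0, 0], "delta_pos": [0, 0, 1], "hand": 15}, {"rot": [0, 0, 0], "delta_pos": [0, 0, 1], "hand": 15}, {"rot": [0, 0, 0], "delta_pos": [0, 0, 0], "hand": 15}])

```text
t: 10.45
tcp_pos: [546.3, -58.5, 60.7]
orientation: [[-0.999, -0.044, 0.001], [-0.044, 0.999, -0.0], [-0.001, -0.0, -1.0]]
wrist_force: [0.2, -0.7, -2.7]
opening: 25.1
grasp_force: 60.0
```

Run:
```python
exec(open("look.py").read())
v,u=np.mgrid[:420,:560]
fl=(hsv[...,1]<60)&(np.abs(W[...,1]-t[1])<35)&(np.abs(W[...,0]-t[0])<70)&(W[...,2]>5)&(W[...,2]<90)
P=W[fl]; print("blade",len(P),np.percentile(P,[2,10,50,97],axis=0).round(1).tolist())
```

```text
[546.3 -58.5  60.7] 25.087022170763575 60.01385986804962 [ 0.2 -0.7 -2.7] 10.45
grip 269 [[476.6, -78.0, 72.1], [511.3, -71.4, 92.3], [603.6, -51.3, 100.6]]
blade 305 [[484.4, -84.9, 6.3], [495.6, -72.3, 16.5], [541.6, -62.1, 36.4], [608.0, -53.5, 84.1]]
```

Request:
carry_out(steps=[{"rot": [0, 0, 0], "delta_pos": [0, 0, 1.5], "hand": 15}, {"rot": [0, 0, 0], "delta_pos": [0, 0, 1.5], "hand": 15}, {"rot": [0, 0, 0], "delta_pos": [0, 0, 1], "hand": 15}, {"rot": [0, 0, 0], "delta_pos": [0, 0, 0], "hand": 15}, {"rot": [0, 0, 0], "delta_pos": [0, 0, 0], "hand": 15}])

```text
t: 11.12
tcp_pos: [546.0, -58.4, 56.3]
orientation: [[-0.999, -0.044, -0.0], [-0.044, 0.999, -0.0], [0.0, -0.0, -1.0]]
wrist_force: [0.2, 0.2, -1.5]
opening: 24.6
grasp_force: 60.0
```

Request:
carry_out(steps=[{"rot": [0, 0, 0], "delta_pos": [0, 0, 1], "hand": 15}, {"rot": [0, 0, 0], "delta_pos": [0, 0, 0], "hand": 15}])

```text
t: 11.38
tcp_pos: [545.9, -58.4, 55.2]
orientation: [[-0.999, -0.044, -0.0], [-0.044, 0.999, 0.0], [0.0, 0.0, -1.0]]
wrist_force: [-0.5, 0.0, -2.5]
opening: 24.8
grasp_force: 60.0
```

Request:
carry_out(steps=[{"rot": [0, 0, 0], "delta_pos": [0, 0, 1], "hand": 15}, {"rot": [0, 0, 0], "delta_pos": [0, 0, 0], "hand": 15}])

```text
t: 11.62
tcp_pos: [545.9, -58.4, 54.2]
orientation: [[-0.999, -0.044, -0.0], [-0.044, 0.999, 0.0], [0.0, 0.0, -1.0]]
wrist_force: [-0.5, -0.2, -2.4]
opening: 25.0
grasp_force: 60.0
```

Request:
carry_out(steps=[{"rot": [0, 0, 0], "delta_pos": [0, 0, 1], "hand": 15}, {"rot": [0, 0, 0], "delta_pos": [0, 0, 0], "hand": 15}])

```text
t: 11.88
tcp_pos: [545.9, -58.4, 53.2]
orientation: [[-0.999, -0.044, -0.0], [-0.044, 0.999, 0.0], [0.0, 0.0, -1.0]]
wrist_force: [-0.4, -0.0, -2.4]
opening: 25.5
grasp_force: 60.0
```

Request:
carry_out(steps=[{"rot": [0, 0, 0], "delta_pos": [0, 0, 1], "hand": 15}, {"rot": [0, 0, 0], "delta_pos": [0, 0, 0], "hand": 15}])

```text
t: 12.12
tcp_pos: [546.0, -58.4, 52.2]
orientation: [[-0.999, -0.044, -0.0], [-0.044, 0.999, 0.0], [0.0, 0.0, -1.0]]
wrist_force: [0.5, -0.2, -2.3]
opening: 25.0
grasp_force: 60.0
```

Request:
carry_out(steps=[{"rot": [0, 0, 0], "delta_pos": [0, 0, 1], "hand": 15}, {"rot": [0, 0, 0], "delta_pos": [0, 0, 0], "hand": 15}])

```text
t: 12.38
tcp_pos: [546.2, -58.4, 51.6]
orientation: [[-0.999, -0.044, 0.0], [-0.044, 0.999, -0.0], [-0.0, -0.0, -1.0]]
wrist_force: [-1.2, 0.2, 1.2]
opening: 25.1
grasp_force: 60.4
```

Request:
carry_out(steps=[{"rot": [0, 0, 0], "delta_pos": [0, 0, 0.8], "hand": 15}, {"rot": [0, 0, 0], "delta_pos": [0, 0, 0], "hand": 15}])

```text
t: 12.62
tcp_pos: [546.3, -58.5, 51.6]
orientation: [[-0.999, -0.044, 0.0], [-0.044, 0.999, -0.0], [-0.0, -0.0, -1.0]]
wrist_force: [-4.2, 0.8, 7.6]
opening: 25.2
grasp_force: 61.5
```

Floor found at TCP z = 51.6. I'll raise about 2.5 mm clear of it and sweep along the tray.

Request:
carry_out(steps=[{"rot": [0, 0, 0], "delta_pos": [0, 0, -3.5], "hand": 15}, {"rot": [0, 0, 0], "delta_pos": [0, 6, 0], "hand": 15}, {"rot": [0, 0, 0], "delta_pos": [0, 10, 0], "hand": 15}, {"rot": [0, 0, 0], "delta_pos": [0, 10, 0], "hand": 15}, {"rot": [0, 0, 0], "delta_pos": [0, 10, 0], "hand": 15}])

```text
t: 13.25
tcp_pos: [544.2, -21.5, 53.8]
orientation: [[-0.999, -0.044, -0.0], [-0.044, 0.999, 0.0], [0.0, 0.0, -1.0]]
wrist_force: [0.4, -0.3, -1.6]
opening: 24.8
grasp_force: 59.9
```

Request:
carry_out(steps=[{"rot": [0, 0, 0], "delta_pos": [0, 10, 0], "hand": 15}, {"rot": [0, 0, 0], "delta_pos": [0, 10, 0], "hand": 15}, {"rot": [0, 0, 0], "delta_pos": [0, 10, 0], "hand": 15}, {"rot": [0, 0, 0], "delta_pos": [0, 10, 0], "hand": 15}, {"rot": [0, 0, 0], "delta_pos": [0, 10, 0], "hand": 15}])

```text
t: 13.88
tcp_pos: [542.3, 28.1, 54.0]
orientation: [[-0.999, -0.044, 0.0], [-0.044, 0.999, -0.0], [-0.0, -0.0, -1.0]]
wrist_force: [0.2, -0.8, -2.7]
opening: 25.2
grasp_force: 59.9
```

```bash
cat > sticks.py <<'E'
import sys
from h import *
s=bot.state();print(np.round(s["tcp_pos"],1),s["wrist_force"].round(1),s["t"])
p,d=vision.get_image("side"); hsv=cv2.cvtColor(p,cv2.COLOR_RGB2HSV)
a=np.radians(2.5);C=np.array([588,124.4]);R=np.array([[np.cos(a),-np.sin(a)],[np.sin(a),np.cos(a)]])
W=cloud("side",d); T=(W[...,:2]-C)@R
m=(hsv[...,0]<17)&(hsv[...,1]>115)&(abs(T[...,0])<158)&(abs(T[...,1])<215)&(W[...,2]<30)&(W[...,2]>5)
k,l,st,_=cv2.connectedComponentsWithStats(m.astype(np.uint8),connectivity=4)
for i in range(1,k):
    if st[i,4]<25: continue
    c,sz,an=rect("side",l==i,13); print("tray xy",((np.array(c)-C)@R).round(1),sz,"ang",round(float(an)-2.5,1))
if len(sys.argv)>1: cv2.imwrite("pics/"+sys.argv[1],cv2.resize(p[110:270,160:360],None,fx=4,fy=3.7)[:,:,::-1])
E
python3 sticks.py
```

```text
[542.3  28.1  54. ] [ 0.2 -0.8 -2.7] 13.875
```

Request:
carry_out(steps=[{"rot": [0, 0, 0], "delta_pos": [0, 10, 0], "hand": 15}, {"rot": [0, 0, 0], "delta_pos": [0, 10, 0], "hand": 15}, {"rot": [0, 0, 0], "delta_pos": [0, 10, 0], "hand": 15}, {"rot": [0, 0, 0], "delta_pos": [0, 10, 0], "hand": 15}, {"rot": [0, 0, 0], "delta_pos": [0, 10, 0], "hand": 15}])

```text
t: 14.55
tcp_pos: [540.1, 78.2, 54.0]
orientation: [[-0.999, -0.044, 0.0], [-0.044, 0.999, -0.0], [-0.0, -0.0, -1.0]]
wrist_force: [0.5, -0.3, -2.0]
opening: 24.8
grasp_force: 60.0
```

Request:
carry_out(steps=[{"rot": [0, 0, 0], "delta_pos": [0, 10, 0], "hand": 15}, {"rot": [0, 0, 0], "delta_pos": [0, 10, 0], "hand": 15}, {"rot": [0, 0, 0], "delta_pos": [0, 10, 0], "hand": 15}, {"rot": [0, 0, 0], "delta_pos": [0, 10, 0], "hand": 15}, {"rot": [0, 0, 0], "delta_pos": [0, 10, 0], "hand": 15}])

```text
t: 15.18
tcp_pos: [537.9, 128.0, 54.0]
orientation: [[-0.999, -0.044, 0.0], [-0.044, 0.999, -0.0], [-0.0, -0.0, -1.0]]
wrist_force: [-0.6, -1.7, -1.7]
opening: 25.0
grasp_force: 60.0
```

```bash
sed -i 's/>115)/>95)/' sticks.py; python3 sticks.py s6.png
```

```text
[537.9 128.   54. ] [-0.6 -1.7 -1.7] 15.175
```

View pics/s6.png

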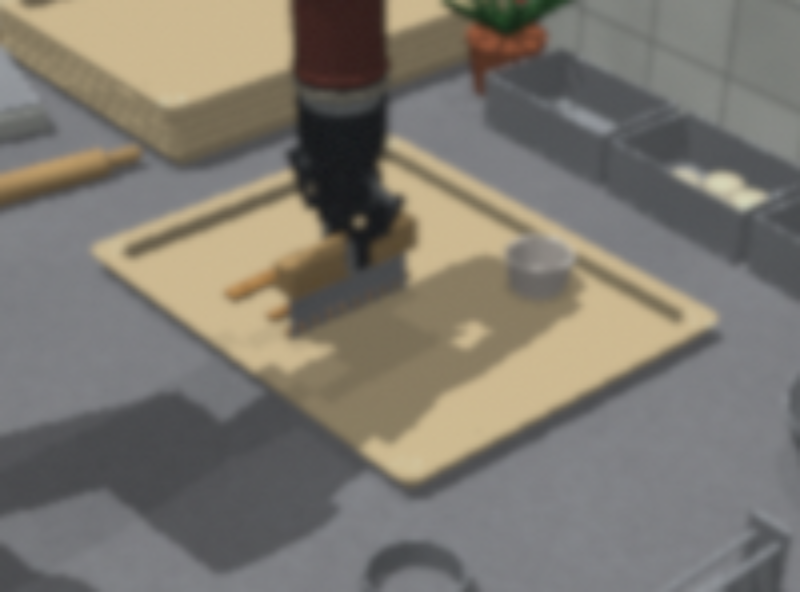

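The side crop shows the sticks gathering in front of the comb (stick ends at (230,295) and (275,315)), with none left behind and the pot undisturbed at (540,268). Continuing.

Request:
carry_out(steps=[{"rot": [0, 0, 0], "delta_pos": [0, 10, 0], "hand": 15}, {"rot": [0, 0, 0], "delta_pos": [0, 10, 0], "hand": 15}, {"rot": [0, 0, 0], "delta_pos": [0, 10, 0], "hand": 15}, {"rot": [0, 0, 0], "delta_pos": [0, 10, 0], "hand": 15}, {"rot": [0, 0, 0], "delta_pos": [0, 10, 0], "hand": 15}])

```text
t: 15.85
tcp_pos: [535.7, 178.0, 54.0]
orientation: [[-0.999, -0.044, -0.0], [-0.044, 0.999, -0.0], [0.0, -0.0, -1.0]]
wrist_force: [-0.1, 0.1, -1.5]
opening: 24.9
grasp_force: 60.0
```

Request:
carry_out(steps=[{"rot": [0, 0, 0], "delta_pos": [0, 10, 0], "hand": 15}, {"rot": [0, 0, 0], "delta_pos": [0, 10, 0], "hand": 15}, {"rot": [0, 0, 0], "delta_pos": [0, 10, 0], "hand": 15}, {"rot": [0, 0, 0], "delta_pos": [0, 10, 0], "hand": 15}, {"rot": [0, 0, 0], "delta_pos": [0, 10, 0], "hand": 15}])

```text
t: 16.48
tcp_pos: [533.5, 228.0, 54.0]
orientation: [[-0.999, -0.044, -0.0], [-0.044, 0.999, -0.0], [0.0, -0.0, -1.0]]
wrist_force: [1.3, -0.0, -1.6]
opening: 24.9
grasp_force: 60.0
```

Request:
carry_out(steps=[{"rot": [0, 0, 0], "delta_pos": [0, 6, 0], "hand": 15}, {"rot": [0, 0, 0], "delta_pos": [0, 5, 0], "hand": 15}, {"rot": [0, 0, 0], "delta_pos": [0, 5, 0], "hand": 15}, {"rot": [0, 0, 0], "delta_pos": [0, 5, 0], "hand": 15}, {"rot": [0, 0, 0], "delta_pos": [0, 4, 0], "hand": 15}])

```text
t: 17.1
tcp_pos: [532.4, 252.6, 54.0]
orientation: [[-0.999, -0.044, 0.0], [-0.044, 0.999, 0.0], [-0.0, 0.0, -1.0]]
wrist_force: [0.1, -0.6, -1.7]
opening: 24.9
grasp_force: 60.1
```

Request:
carry_out(steps=[{"rot": [0, 0, 0], "delta_pos": [0, 2, 0], "hand": 15}, {"rot": [0, 0, 0], "delta_pos": [0, 2, 0], "hand": 15}, {"rot": [0, 0, 0], "delta_pos": [0, 2, 0], "hand": 15}, {"rot": [0, 0, 0], "delta_pos": [0, 2, 0], "hand": 15}])

```text
t: 17.6
tcp_pos: [532.1, 260.4, 54.0]
orientation: [[-0.999, -0.044, -0.0], [-0.044, 0.999, 0.0], [0.0, 0.0, -1.0]]
wrist_force: [-1.2, -1.3, -2.3]
opening: 25.1
grasp_force: 60.1
```

Request:
carry_out(steps=[{"rot": [0, 0, 0], "delta_pos": [0, 1, 0], "hand": 15}, {"rot": [0, 0, 0], "delta_pos": [0, 1, 0], "hand": 15}, {"rot": [0, 0, 0], "delta_pos": [0, 1, 0], "hand": 15}])

```text
t: 17.98
tcp_pos: [531.9, 263.3, 54.0]
orientation: [[-0.999, -0.044, -0.0], [-0.044, 0.999, 0.0], [0.0, 0.0, -1.0]]
wrist_force: [-0.7, 0.5, -2.4]
opening: 25.0
grasp_force: 60.1
```

Request:
carry_out(steps=[{"rot": [0, 0, 0], "delta_pos": [0, 1, 0], "hand": 15}, {"rot": [0, 0, 0], "delta_pos": [0, 1, 0], "hand": 15}])

```text
t: 18.23
tcp_pos: [531.9, 265.3, 54.0]
orientation: [[-0.999, -0.044, -0.0], [-0.044, 0.999, -0.0], [0.0, -0.0, -1.0]]
wrist_force: [1.2, -0.9, -1.5]
opening: 25.1
grasp_force: 60.1
```

Request:
carry_out(steps=[{"rot": [0, 0, 0], "delta_pos": [0, 1, 0], "hand": 15}, {"rot": [0, 0, 0], "delta_pos": [0, 0, 0], "hand": 15}])

```text
t: 18.48
tcp_pos: [531.8, 266.4, 54.0]
orientation: [[-0.999, -0.044, 0.0], [-0.044, 0.999, 0.0], [-0.0, 0.0, -1.0]]
wrist_force: [-0.6, 0.5, -1.9]
opening: 24.9
grasp_force: 60.0
```

```bash
cat > force.py <<'E'
from h import *
p,d=vision.get_image("top"); cv2.imwrite("pics/last.png",cv2.resize(p[110:250,125:300],None,fx=4,fy=4)[:,:,::-1])
s=bot.state();print(np.round(s["tcp_pos"],2),s["wrist_force"].round(2),s["torque"].round(3))
E
python3 force.py
```

```text
[531.84 266.43  54.03] [-0.19  0.36 -1.99] [-0.031 -0.027  0.031]
```

Request:
carry_out(steps=[{"rot": [0, 0, 0], "delta_pos": [0, 1, 0], "hand": 15}, {"rot": [0, 0, 0], "delta_pos": [0, 1, 0], "hand": 15}])

```text
t: 18.77
tcp_pos: [531.8, 268.3, 54.0]
orientation: [[-0.999, -0.044, 0.0], [-0.044, 0.999, -0.0], [-0.0, -0.0, -1.0]]
wrist_force: [0.1, -0.7, -2.1]
opening: 25.3
grasp_force: 60.1
```

Request:
carry_out(steps=[{"rot": [0, 0, 0], "delta_pos": [0, 1, 0], "hand": 15}, {"rot": [0, 0, 0], "delta_pos": [0, 0.5, 0], "hand": 15}])

```text
t: 19.02
tcp_pos: [531.7, 269.8, 54.0]
orientation: [[-0.999, -0.044, 0.0], [-0.044, 0.999, -0.0], [-0.0, -0.0, -1.0]]
wrist_force: [-1.0, -0.8, -0.9]
opening: 25.5
grasp_force: 60.1
```

Request:
carry_out(steps=[{"rot": [0, 0, 0], "delta_pos": [0, 0.7, 0], "hand": 15}, {"rot": [0, 0, 0], "delta_pos": [0, 0.7, 0], "hand": 15}])

```text
t: 19.27
tcp_pos: [531.6, 271.2, 54.0]
orientation: [[-0.999, -0.044, -0.0], [-0.044, 0.999, -0.0], [0.0, -0.0, -1.0]]
wrist_force: [-0.7, -0.5, -2.6]
opening: 25.0
grasp_force: 60.1
```

Request:
carry_out(steps=[{"rot": [0, 0, 0], "delta_pos": [0, 0.7, 0], "hand": 15}, {"rot": [0, 0, 0], "delta_pos": [0, 0.7, 0], "hand": 15}])

```text
t: 19.52
tcp_pos: [531.5, 272.6, 54.0]
orientation: [[-0.999, -0.044, 0.0], [-0.044, 0.999, -0.0], [-0.0, -0.0, -1.0]]
wrist_force: [0.2, -0.8, -2.1]
opening: 24.9
grasp_force: 60.1
```

Request:
carry_out(steps=[{"rot": [0, 0, 0], "delta_pos": [0, 0.7, 0], "hand": 15}, {"rot": [0, 0, 0], "delta_pos": [0, 0.7, 0], "hand": 15}])

```text
t: 19.77
tcp_pos: [531.5, 274.0, 54.0]
orientation: [[-0.999, -0.044, 0.0], [-0.044, 0.999, -0.0], [-0.0, -0.0, -1.0]]
wrist_force: [-0.4, -2.0, -0.7]
opening: 25.2
grasp_force: 60.1
```

Request:
carry_out(steps=[{"rot": [0, 0, 0], "delta_pos": [0, 0.7, 0], "hand": 15}, {"rot": [0, 0, 0], "delta_pos": [0, 0.7, 0], "hand": 15}])

```text
t: 20.02
tcp_pos: [531.4, 274.3, 54.0]
orientation: [[-0.999, -0.044, -0.0], [-0.044, 0.999, -0.002], [0.0, -0.002, -1.0]]
wrist_force: [-0.4, -7.1, 0.9]
opening: 24.9
grasp_force: 60.4
```

Request:
carry_out(steps=[{"rot": [0, 0, 0], "delta_pos": [0, 0.7, 0], "hand": 15}, {"rot": [0, 0, 0], "delta_pos": [0, 0.7, 0], "hand": 15}])

```text
t: 20.27
tcp_pos: [531.4, 274.5, 54.0]
orientation: [[-0.999, -0.044, -0.001], [-0.044, 0.999, -0.004], [0.001, -0.004, -1.0]]
wrist_force: [-1.8, -10.0, 3.3]
opening: 25.5
grasp_force: 60.7
```

```bash
python3 force.py
```

```text
[531.37 274.47  54.  ] [ -0.62 -10.86   2.71] [-2.22   0.077 -0.068]
```

View pics/last.png

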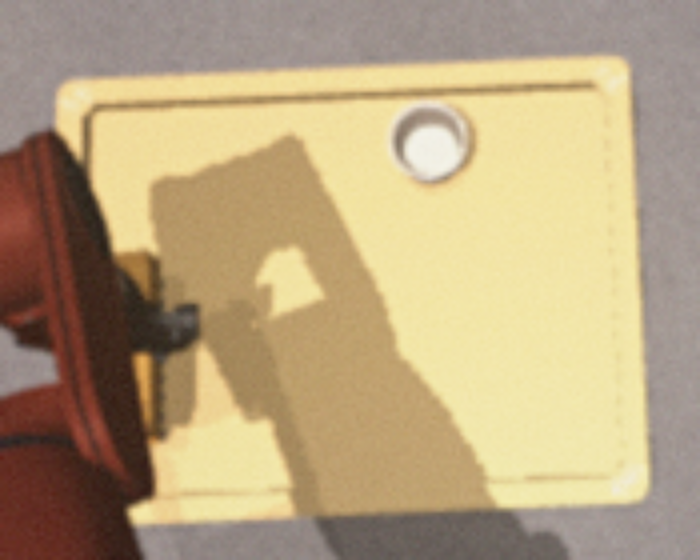

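The row closed up and the force rose sharply to about 10 N. The picture shows the comb at (150,340) near the left rim, the tray clear behind it, and the pot unmoved. Easing off straight away.

Request:
carry_out(steps=[{"rot": [0, 0, 0], "delta_pos": [0, -0.8, 0], "hand": 15}, {"rot": [0, 0, 0], "delta_pos": [0, 0, 0], "hand": 15}, {"rot": [0, 0, 0], "delta_pos": [0, 0, 0], "hand": 15}])

```text
t: 20.7
tcp_pos: [531.4, 274.3, 54.0]
orientation: [[-0.999, -0.044, -0.001], [-0.044, 0.999, -0.003], [0.001, -0.003, -1.0]]
wrist_force: [-0.3, -7.6, 1.0]
opening: 25.2
grasp_force: 60.5
```

Run:
```python
from h import *
p,d=vision.get_image("side"); cv2.imwrite("pics/s8.png",cv2.resize(p[140:220,185:285],None,fx=7,fy=7,interpolation=cv2.INTER_CUBIC)[:,:,::-1])
s=bot.state();print(np.round(s["tcp_pos"],2),s["wrist_force"].round(2),s["torque"].round(3))
```

```text
[531.4  274.31  53.99] [-0.85 -6.97  1.6 ] [-1.686  0.049 -0.066]
```

A steady 7 N, and the comb's position implies a row about 58 mm wide, which matches five closed-up sticks. Backing off and lifting.

Request:
carry_out(steps=[{"rot": [0, 0, 0], "delta_pos": [0, -1, 0], "hand": 15}, {"rot": [0, 0, 0], "delta_pos": [0, -2, 0], "hand": 15}, {"rot": [0, 0, 0], "delta_pos": [0, -6, 0], "hand": 15}, {"rot": [0, 0, 0], "delta_pos": [0, -15, 0], "hand": 15}, {"rot": [0, 0, 0], "delta_pos": [0, -20, -10], "hand": 15}])

```text
t: 21.38
tcp_pos: [532.4, 230.8, 63.4]
orientation: [[-0.999, -0.044, -0.002], [-0.044, 0.999, -0.001], [0.002, -0.0, -1.0]]
wrist_force: [-0.3, -0.0, -2.0]
opening: 25.3
grasp_force: 60.1
```

Request:
carry_out(steps=[{"rot": [0, 0, 0], "delta_pos": [0, -20, -30], "hand": 15}, {"rot": [0, 0, 0], "delta_pos": [0, -40, -40], "hand": 15}, {"rot": [0, 0, 0], "delta_pos": [0, -45, -40], "hand": 15}, {"rot": [0, 0, 0], "delta_pos": [0, -50, -10], "hand": 15}, {"rot": [0, 0, 0], "delta_pos": [0, -50, 0], "hand": 15}])

```text
t: 22.0
tcp_pos: [543.1, 24.5, 186.8]
orientation: [[-0.999, -0.043, 0.005], [-0.043, 0.999, -0.001], [-0.005, -0.001, -1.0]]
wrist_force: [0.1, -0.4, -2.1]
opening: 25.1
grasp_force: 60.2
```

Run:
```python
from h import *
s=bot.state();print(np.round(s["tcp_pos"],2),s["wrist_force"].round(2))
p,d=vision.get_image("top"); hsv=cv2.cvtColor(p,cv2.COLOR_RGB2HSV); cv2.imwrite("pics/after.png",p[:,:,::-1])
a=np.radians(2.5);C=np.array([588,124.4]);R=np.array([[np.cos(a),-np.sin(a)],[np.sin(a),np.cos(a)]])
v,u=np.mgrid[:420,:560]
P=ray("top",np.c_[u.ravel(),v.ravel()],15)[:,:2]; T=((P-C)@R).reshape(420,560,2)
m=(hsv[...,0]<19)&(hsv[...,1]>120)&(abs(T[...,0])<150)&(T[...,1]>60)&(T[...,1]<222)
k,l,st,_=cv2.connectedComponentsWithStats(m.astype(np.uint8))
for i in range(1,k):
    if st[i,4]>15:
        c,sz,an=rect("top",l==i,15);Q=T[l==i]; print(st[i],((c-C)@R).round(1),sz,round(float(an)-2.5,1),Q.min(0).round(1),Q.max(0).round(1))
# near edge profile of the row across tray x
for x in range(-120,30,12):
    k=m&(abs(T[...,0]-x)<3); 
    if k.any(): print(x,T[k][:,1].min().round(1),T[k][:,1].max().round(1))
```

```text
[543.12  24.47 186.83] [ 0.11 -0.35 -2.07]
[ 174  138   21   93 1158] [-0.7 90.2] [ 62.9 298.1] -1.0 [-149.6   60. ] [148.1 124.1]
[146 175  20  48 772] [-44.3 181.5] [ 60.4 150.1] -0.1 [-119.4  151.2] [ 30.7 211.8]
-120 61.0 208.7
-108 60.7 211.8
-96 60.5 211.8
-84 60.3 211.8
-72 60.1 211.8
-60 63.0 211.7
-48 62.9 211.7
-36 62.6 211.7
-24 62.4 211.7
-12 62.2 211.6
0 61.9 211.6
12 61.8 211.6
24 61.5 179.6
```

The row is one block at tray y 151–212 mm with an angle error of about 0.1°. Taking the comb back.

Request:
carry_out(steps=[{"rot": [0, 0, -0.0175], "delta_pos": [0, 0, 0], "hand": 15}, {"rot": [0, 0, 0], "delta_pos": [13, -40, 0], "hand": 15}, {"rot": [0, 0, 0], "delta_pos": [14, -42, 0], "hand": 15}, {"rot": [0, 0, 0], "delta_pos": [14, -42, 0], "hand": 15}, {"rot": [0, 0, 0], "delta_pos": [14, -42, 0], "hand": 15}])

```text
t: 22.68
tcp_pos: [497.1, -142.2, 184.2]
orientation: [[-0.998, -0.063, 0.0], [-0.063, 0.998, 0.0], [-0.0, 0.0, -1.0]]
wrist_force: [1.2, -0.6, -2.3]
opening: 25.0
grasp_force: 60.3
```

Request:
carry_out(steps=[{"rot": [0, 0, 0], "delta_pos": [14, -42, 0], "hand": 15}, {"rot": [0, 0, 0], "delta_pos": [14, -42, 0], "hand": 15}, {"rot": [0, 0, 0], "delta_pos": [14, -42, 0], "hand": 15}, {"rot": [0, 0, 0], "delta_pos": [14, -42, 0], "hand": 15}, {"rot": [0, 0, 0], "delta_pos": [8, -25, 0], "hand": 15}])

```text
t: 23.3
tcp_pos: [445.0, -339.5, 184.2]
orientation: [[-0.998, -0.061, 0.0], [-0.061, 0.998, -0.0], [-0.0, -0.0, -1.0]]
wrist_force: [0.4, 0.7, -2.6]
opening: 24.9
grasp_force: 60.3
```

Request:
carry_out(steps=[{"rot": [0, 0, 0], "delta_pos": [0, 0, 0], "hand": 15}, {"rot": [0, 0, 0], "delta_pos": [0, 0, 0], "hand": 15}, {"rot": [0, 0, 0], "delta_pos": [0, 0, 0], "hand": 15}, {"rot": [0, 0, 0], "delta_pos": [0, 0, 0], "hand": 15}])

```text
t: 23.8
tcp_pos: [445.9, -337.5, 184.1]
orientation: [[-0.998, -0.063, 0.0], [-0.063, 0.998, 0.0], [-0.0, 0.0, -1.0]]
wrist_force: [0.5, -0.0, -1.6]
opening: 25.0
grasp_force: 60.3
```

Request:
carry_out(steps=[{"rot": [0, 0, 0], "delta_pos": [5, -21.4, 0], "hand": 15}, {"rot": [0, 0, 0], "delta_pos": [0, 0, 20], "hand": 15}, {"rot": [0, 0, 0], "delta_pos": [0, 0, 15], "hand": 15}, {"rot": [0, 0, 0], "delta_pos": [0, 0, 0], "hand": 15}, {"rot": [0, 0, 0], "delta_pos": [0, 0, 0], "hand": 15}])

```text
t: 24.42
tcp_pos: [441.8, -359.8, 148.8]
orientation: [[-0.998, -0.061, -0.0], [-0.061, 0.998, 0.0], [0.0, 0.0, -1.0]]
wrist_force: [0.1, -0.4, -2.2]
opening: 25.0
grasp_force: 60.3
```

Run:
```python
from h import *
s=bot.state();t=s["tcp_pos"];print(np.round(t,2),s["wrist_force"].round(2),s["torque"].round(3))
p,d=vision.get_image("side");hsv=cv2.cvtColor(p,cv2.COLOR_RGB2HSV).astype(int); W=cloud("side",d)
def med(W,hsv,zc):  # grip's -y face
    k=(abs(hsv[...,0]-16)<8)&(hsv[...,1]>90)&(abs(W[...,0]-442)<72)&(abs(W[...,1]+370)<25)&(abs(W[...,2]-zc)<12)
    P=W[k]; l=P[P[:,0]<420]; return len(l),np.percentile(l,[5,25,50,75,95],axis=0).round(1)[:, :].tolist()
print(med(W,hsv,t[2]+20.8))
D=np.load("side0.npz");print(med(cloud("side",D["d"]),cv2.cvtColor(D["p"],cv2.COLOR_RGB2HSV).astype(int),97))
```

```text
[ 441.77 -359.85  148.78] [ 0.15 -0.38 -2.21] [ 0.015 -0.003  0.003]
(124, [[372.3, -378.6, 160.7], [373.6, -377.6, 164.5], [383.5, -376.4, 170.1], [401.1, -372.3, 175.0], [417.1, -360.9, 180.6]])
(107, [[372.9, -383.5, 87.7], [374.8, -382.3, 92.9], [384.0, -381.3, 98.1], [402.4, -377.4, 103.5], [417.4, -365.6, 107.5]])
```

Same-camera comparison: the held grip is 4.8 mm on the +y side of where it first hung, so it slid in the rack gap when the jaws closed. Correcting before lowering.

Request:
carry_out(steps=[{"rot": [0, 0, 0], "delta_pos": [0, -4.7, 0], "hand": 15}, {"rot": [0, 0, 0], "delta_pos": [0, 0, 10], "hand": 15}, {"rot": [0, 0, 0], "delta_pos": [0, 0, 6], "hand": 15}, {"rot": [0, 0, 0], "delta_pos": [0, 0, 0], "hand": 15}, {"rot": [0, 0, 0], "delta_pos": [0, 0, 0], "hand": 15}])

```text
t: 25.1
tcp_pos: [442.1, -364.7, 133.0]
orientation: [[-0.998, -0.061, -0.0], [-0.061, 0.998, 0.0], [0.0, 0.0, -1.0]]
wrist_force: [0.6, -0.0, -1.5]
opening: 25.3
grasp_force: 60.3
```

Run:
```python
from h import *
s=bot.state();t=s["tcp_pos"];print(np.round(t,2),s["wrist_force"].round(2),s["torque"].round(3))
p,d=vision.get_image("side");hsv=cv2.cvtColor(p,cv2.COLOR_RGB2HSV).astype(int); W=cloud("side",d)
def med(W,hsv,zc):
    k=(abs(hsv[...,0]-16)<8)&(hsv[...,1]>90)&(abs(W[...,0]-442)<72)&(abs(W[...,1]+370)<25)&(abs(W[...,2]-zc)<12)
    P=W[k]; l=P[P[:,0]<420]; return len(l),np.percentile(l,[5,25,50,75,95],axis=0).round(1)[:, :].tolist()
print(med(W,hsv,t[2]+20.8))
# rack bars in the first top picture: bar tops beside/beyond the grip ends
D=np.load("top0.npz");W=cloud("top",D["d"]);k=(abs(W[...,2]-80)<4)&(abs(W[...,1]+361)<30)&(((W[...,0]>520)&(W[...,0]<532))|((W[...,0]<362)&(W[...,0]>352)))
print(W[k].round(1).tolist()[:25])
```

```text
[ 442.07 -364.71  132.96] [ 0.6  -0.02 -1.51] [-0.031  0.045  0.073]
(120, [[372.5, -383.8, 144.1], [374.1, -382.7, 148.6], [382.4, -381.7, 155.3], [401.2, -376.6, 159.8], [415.9, -366.3, 164.1]])
[[531.2, -343.4, 82.8], [529.2, -344.5, 77.4], [529.0, -347.3, 78.3], [528.5, -364.6, 81.0], [525.5, -343.6, 80.8], [526.2, -347.4, 77.2], [525.8, -368.0, 79.1], [523.1, -344.2, 77.5], [522.8, -346.8, 79.3], [522.5, -364.5, 80.7], [522.9, -368.0, 78.2], [520.1, -347.2, 77.0], [520.1, -365.3, 76.9], [361.3, -355.9, 80.2], [361.3, -359.1, 79.1], [361.3, -376.9, 78.4], [361.3, -379.5, 79.7], [358.4, -356.1, 79.1], [358.5, -359.6, 76.3], [352.6, -352.9, 79.0], [352.7, -356.5, 76.2]]
```

Now within 0.4 mm of the original hanging line, and the bar centre (y≈-362 at x=442) agrees. Lowering with a force check.

Request:
carry_out(steps=[{"rot": [0, 0, 0], "delta_pos": [0, 0, 4], "hand": 15}, {"rot": [0, 0, 0], "delta_pos": [0, 0, 4], "hand": 15}, {"rot": [0, 0, 0], "delta_pos": [0, 0, 4], "hand": 15}, {"rot": [0, 0, 0], "delta_pos": [0, 0, 0], "hand": 15}])

```text
t: 25.65
tcp_pos: [441.8, -364.4, 120.4]
orientation: [[-0.998, -0.061, -0.001], [-0.061, 0.998, 0.001], [0.001, 0.001, -1.0]]
wrist_force: [0.7, -0.1, -1.9]
opening: 25.1
grasp_force: 60.3
```

Request:
carry_out(steps=[{"rot": [0, 0, 0], "delta_pos": [0, 0, 8], "hand": 15}, {"rot": [0, 0, 0], "delta_pos": [0, 0, 8], "hand": 15}, {"rot": [0, 0, 0], "delta_pos": [0, 0, 0], "hand": 15}])

```text
t: 26.02
tcp_pos: [441.5, -364.1, 103.7]
orientation: [[-0.998, -0.061, -0.001], [-0.061, 0.998, 0.002], [0.001, 0.002, -1.0]]
wrist_force: [0.2, -0.2, -1.6]
opening: 25.3
grasp_force: 60.3
```

Request:
carry_out(steps=[{"rot": [0, 0, 0], "delta_pos": [0, 0, 9], "hand": 15}, {"rot": [0, 0, 0], "delta_pos": [0, 0, 9], "hand": 15}, {"rot": [0, 0, 0], "delta_pos": [0, 0, 7], "hand": 15}, {"rot": [0, 0, 0], "delta_pos": [0, 0, 2], "hand": 15}, {"rot": [0, 0, 0], "delta_pos": [0, 0, 0], "hand": 15}])

```text
t: 26.65
tcp_pos: [442.0, -364.7, 77.8]
orientation: [[-0.998, -0.061, -0.0], [-0.061, 0.998, 0.0], [0.0, 0.0, -1.0]]
wrist_force: [0.2, -0.1, -1.8]
opening: 24.9
grasp_force: 60.3
```

Free passage through the gap. Last millimetres by feel.

Request:
carry_out(steps=[{"rot": [0, 0, 0], "delta_pos": [0, 0, 1], "hand": 15}, {"rot": [0, 0, 0], "delta_pos": [0, 0, 0.5], "hand": 15}, {"rot": [0, 0, 0], "delta_pos": [0, 0, 0], "hand": 15}])

```text
t: 27.02
tcp_pos: [442.1, -364.8, 76.6]
orientation: [[-0.998, -0.061, 0.0], [-0.061, 0.998, -0.0], [-0.0, -0.0, -1.0]]
wrist_force: [0.2, -0.6, -2.3]
opening: 25.5
grasp_force: 60.3
```

Request:
carry_out(steps=[{"rot": [0, 0, 0], "delta_pos": [0, 0, 0.6], "hand": 15}, {"rot": [0, 0, 0], "delta_pos": [0, 0, 0], "hand": 15}])

```text
t: 27.28
tcp_pos: [442.1, -364.7, 75.9]
orientation: [[-0.998, -0.061, -0.0], [-0.061, 0.998, 0.0], [0.0, 0.0, -1.0]]
wrist_force: [-0.2, 0.2, -2.0]
opening: 25.1
grasp_force: 60.3
```

Request:
carry_out(steps=[{"rot": [0, 0, 0], "delta_pos": [0, 0, 0.6], "hand": 15}, {"rot": [0, 0, 0], "delta_pos": [0, 0, 0], "hand": 15}])

```text
t: 27.52
tcp_pos: [442.1, -364.8, 75.7]
orientation: [[-0.998, -0.061, 0.0], [-0.061, 0.998, -0.0], [-0.0, -0.0, -1.0]]
wrist_force: [-1.2, 2.0, 2.5]
opening: 25.0
grasp_force: 60.9
```

Request:
carry_out(steps=[{"rot": [0, 0, 0], "delta_pos": [0, 0, 0.6], "hand": 15}, {"rot": [0, 0, 0], "delta_pos": [0, 0, 0], "hand": 15}])

```text
t: 27.78
tcp_pos: [442.1, -364.8, 75.7]
orientation: [[-0.998, -0.061, 0.0], [-0.061, 0.998, -0.0], [-0.0, -0.0, -1.0]]
wrist_force: [-3.0, 2.1, 6.9]
opening: 25.1
grasp_force: 61.6
```

The grip is on the bars. Opening slowly and rising.

Request:
carry_out(steps=[{"rot": [0, 0, 0], "delta_pos": [0, 0, -0.8], "hand": 27}, {"rot": [0, 0, 0], "delta_pos": [0, 0, 0], "hand": 32}, {"rot": [0, 0, 0], "delta_pos": [0, 0, 0], "hand": 45}, {"rot": [0, 0, 0], "delta_pos": [0, 0, 0], "hand": 60}, {"rot": [0, 0, 0], "delta_pos": [0, 0, 0], "hand": 60}])

```text
t: 28.4
tcp_pos: [442.0, -364.8, 75.4]
orientation: [[-0.998, -0.061, -0.0], [-0.061, 0.998, 0.0], [0.0, 0.0, -1.0]]
wrist_force: [0.2, 0.2, -0.9]
opening: 60.2
grasp_force: 0.0
```

Request:
carry_out(steps=[{"rot": [0, 0, 0], "delta_pos": [0, 0, -15], "hand": 60}, {"rot": [0, 0, 0], "delta_pos": [0, 0, -35], "hand": 60}, {"rot": [0, 0, 0], "delta_pos": [0, 0, -50], "hand": 60}, {"rot": [0, 0, 0], "delta_pos": [0, 20, -40], "hand": 60}, {"rot": [0, 0, 0], "delta_pos": [20, 50, 0], "hand": 60}])

```text
t: 29.02
tcp_pos: [420.3, -298.6, 221.6]
orientation: [[-0.998, -0.06, 0.008], [-0.06, 0.998, -0.007], [-0.007, -0.008, -1.0]]
wrist_force: [0.5, 0.8, 0.8]
opening: 60.1
grasp_force: 0.0
```

Request:
carry_out(steps=[{"rot": [0, 0, 0], "delta_pos": [10, 55, 0], "hand": 60}, {"rot": [0, 0, 0], "delta_pos": [10, 55, 0], "hand": 60}, {"rot": [0, 0, 0], "delta_pos": [0, 30, 0], "hand": 60}, {"rot": [0, 0, 0], "delta_pos": [0, 0, 0], "hand": 60}, {"rot": [0, 0, 0], "delta_pos": [0, 0, 0], "hand": 60}])

```text
t: 29.65
tcp_pos: [389.7, -158.2, 216.5]
orientation: [[-0.998, -0.062, 0.001], [-0.062, 0.998, -0.001], [-0.001, -0.001, -1.0]]
wrist_force: [0.1, -0.1, 0.7]
opening: 60.1
grasp_force: 0.0
```

Run:
```python
from h import *
v,u=np.mgrid[:420,:560]
for n in("top","side"):
    q,e=vision.get_image(n); D=np.load(n+"0.npz")
    for p,d in((D["p"],D["d"]),(q,e)):
        W=cloud(n,d);hsv=cv2.cvtColor(p,cv2.COLOR_RGB2HSV).astype(int)
        k=(abs(hsv[...,0]-16)<8)&(hsv[...,1]>90)&(abs(W[...,0]-442)<85)&(abs(W[...,1]+365)<30)&(W[...,2]>75)&(W[...,2]<130)
        print(n,k.sum(),rect(n,k,114),np.percentile(W[k],[5,50,95],axis=0).round(1).tolist())
    if n=="top":
        hsv=cv2.cvtColor(q,cv2.COLOR_RGB2HSV)
        m=(hsv[...,0]<19)&(hsv[...,1]>120)&(u>140)&(u<175)&(v>165)&(v<232); print("row",m.sum(),rect(n,m,15))
        a=np.abs(q.astype(int)-D["p"]).max(2)
        for nm,(c,r) in dict(pot=(232,146),bowl=(350,132),cutter=(315,253),jar=(418,172),scraper=(414,230),pin=(92,235)).items(): print(nm,(a[r-20:r+20,c-20:c+20]>60).sum(),end=" ")
s=bot.state();print(np.round(s["tcp_pos"],1),s["opening"],s["t"])
```

```text
top 479 (array([ 441. , -359.4]), array([ 30.5, 139.7]), np.float32(4.1)) [[379.5, -374.3, 104.5], [440.5, -360.4, 113.1], [504.0, -347.6, 117.4]]
top 483 (array([ 441. , -360.8]), array([ 29.5, 139.9]), np.float32(3.5)) [[379.4, -374.8, 102.5], [440.6, -361.1, 113.0], [503.7, -348.7, 117.6]]
row 788 (array([537.3, 303.9]), array([ 60.4, 153.1]), np.float32(2.4))
pot 0 bowl 0 cutter 879 jar 0 scraper 0 pin 355 side 583 (array([ 432.7, -376.3]), array([ 36.5, 155.5]), np.float32(4.1)) [[374.4, -382.7, 91.0], [431.7, -374.5, 111.7], [499.8, -358.9, 115.3]]
side 599 (array([ 431.8, -376.3]), array([ 38. , 153.3]), np.float32(3.4)) [[373.8, -383.2, 91.1], [433.0, -375.3, 111.7], [499.8, -358.4, 115.2]]
[ 389.5 -158.5  215.9] 60.28318009839538 29.75
```

The comb is back within about 1 mm of where it hung, and the row is straight and closed. The cutter and pin patches changed only because the arm and its shadow moved. Handing in.

```bash
python3 -c "
from plant import bot
print(bot.job_done())"
```

```text
the job is handed in; nothing more can be done
None
```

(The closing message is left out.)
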